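# Index the dividing table to the next notch

### The arm

A 6-joint arm with a two-finger parallel gripper is mounted at the origin on the work surface. World frame = base frame: x ahead of the robot, y to its left, z up, the work surface at z = 0. Lengths are in mm, angles in rad, forces in N, time in s.
With the tool pointing down it reaches from about 400 to 925 mm from the base axis. Payload 12.5 kg.
Tool frame: the origin (TCP) lies at the very end of the fingers, on their centre line; the grasp point (between the pads) lies 19 mm behind it (env.grasp_offset is the distance from the TCP to the grasp point, in mm); z points along the fingers, y is the direction in which the jaws open and shut (so a half turn about z gives the same grasp; the last joint's range is limited). The gripper opens to 95 mm and grips with 3 to 60 N. Pads are 20 mm wide; open, the fingers measure 119 mm over their backs; the gripper's body (75 mm by 180 mm) begins 59 mm behind the grasp point.
Start: joints at [-1.25, 0.491, 1.559, -0, 1.092, -0.106], TCP at [258.75, -568.946, 174.761] pointing down, gripper open.
Joint ranges: [-3.1, 3.1], [-0.84, 2.19], [0.05, 2.79], [-1.13, 4.28], [0.06, 2.93], [-2.69, 2.69]. Speed limits (rad/s): [2.22, 2.22, 2.79, 3.14, 3.14, 3.14].

### API

Orientations are given as [roll, pitch, yaw] about the fixed x, y, z axes, in that order (R = Rz(yaw) Ry(pitch) Rx(roll)).
In Python, from cell import env gives the robot as it stands. The module is installed in compiled form; this text tells all that it offers.
- The arm moves only by the shell command python3 -m pendant 'ROWS'. ROWS is JSON, one flat list of numbers, 5 for each row, row after row: the shift along the tool's x, y, z as a fraction of full scale, then the turn about the tool's z as a fraction of full scale, then the gripper's target within -1 to 1 (shut at 1, half-way at 0, fully open at -1). In form: [x, y, z, turn, grip, x, y, z, turn, grip, ...]. A call has 1 to 10 rows; each row shifts and turns the commanded pose from where the row before left it, along the tool's axes as they then stand; what a row does not reach is not made up. Full scale, the value 1, is 0.4 m for a shift and 180 degrees for a turn. A row lasts 1/8 s, in which the tool goes at most 62.5 mm and 10.7 degrees, less where a joint would pass 70% of its speed; a pose out of reach is approached as far as the arm can. A call with a number of a shift or a turn outside -1 to 1 is refused whole. A call with a gripper value outside its range is refused whole. The fingers move at their own pace and stop on an object; the grip force is fixed at half the most. Time passes only in rows, so rows that do not move let the fingers close. It gives the time, the measured TCP pose, the force and the opening at its end, in the units of the state.
- env.state(): the state, without advancing time (a new reading comes with each control period).
- env.read_camera(name): name is "scene" or "top" or "wrist"; returns the picture (400x640x3 uint8, red, green, blue); there is no depth.
- env.camera_model(name): a dict with "fx", "fy", "cx", "cy" (pixels), "view" (4x4, takes a point from world to camera coordinates); the wrist camera has in their place "tool_from_camera" (4x4, takes a point from camera to tool coordinates, whose origin is the TCP and whose axes are the flange's). Camera axes: x right, y down, z forward; pixel columns grow to the right and rows downward; lengths in mm; the calibration is good to about 2 mm. A picture is of the moment at which its call begins: read the wrist's pose just before it. camera_model takes no time and is no camera call.
- env.job_done(): hands the job in, once; it reports no verdict.
Trained networks look in the newest picture that a camera, given by its name, has taken for a name from the list of things; names that differ only in an ending like _2 or _b are one class to them, and where a whole thing is asked for, a point or a joint stands for the part that bears it (a point fixed in the world has none). Each returns a list of dicts, best first, with "confidence" (0 to 1); they miss things now and then, are a little off and sometimes report something else, mostly with a low value. They report only what shows in the picture. A call takes as long as a camera call.
- env.masks_of(thing, camera): "region" (400x640 bool, what is visible of it).
- env.landmark_of(thing, camera): "xyz" ([x, y, z] in mm, in world coordinates, good to about 4 mm: a listed point, or the origin of a listed thing).
The state is a dict: "t": time; "joints": joint angles; "qvel": joint speeds; "tau": joint torques, N m; "eef_pos": TCP position; "tcp_rot": TCP orientation; "ft_force": force on the tool from outside, world axes, zero at the start; "moment": the same for the moment, N m; "opening": opening from 0.0 (shut) to 1.0 (fully open).
Only numpy, scipy, OpenCV 4.12 (cv2) and the standard library are available. Lean on these libraries where they do the work, as an engineer would, in place of code of your own. Each camera call takes 0.05 s, during which the arm holds its last target.

### The job

A turned platter is being divided into twelve on the index table. Bring it round to its next position: with the fingertips press the red plunger down to free the table, swing the table clockwise (seen from above) by one notch, and let the plunger spring back up so that its pin locks in that next notch. Do not grip the plunger or its arm, and leave the glue bottle, the chuck and the egg cup where they stand.

Things in the scene. Friction and masses are not known exactly. Their poses are not given: they have to be found in the camera images.
- base: Dark green cast base bolted to the bench, lugs out to 147 mm from its centre. Origin on the bench, on the table's vertical turning axis. Carries a fixed aluminium index ring, 284 mm across, top 50 mm up, with 12 rim notches 30 degrees apart, 12 mm wide, a red tick inside each. At its +x side, opposite the plunger, a column 162 mm out, 139 mm high, holds a steel straight-edge over the platter, top 122 mm up.
- turntable (a joint): Turntable angle in rad: about 0 in the notch where it starts, growing CLOCKWISE seen from above; the next notch clockwise is at +0.5236 (30 degrees). Free once the plunger is pressed: friction about 0.15 N m, i.e. 1 N at the plunger. With the pin in a notch it has about 0.012 rad of play either way. Nothing drives it back.
- table_centre (a point): Point on the turning axis, 100 mm above the bench, level with the platter's rim. The turntable is a steel disc 224 mm across with a wooden platter 208 mm across fixed on it. Turns with the table; its -x axis points along the index arm to the plunger.
- index_arm (a point): Top face of the green index arm on the plunger's axis (below the cap), 68 mm above the bench, 150 mm from the turning axis. The arm turns with the table: 40 mm wide, 56 to 68 mm above the bench, reaching radially from the disc to a rounded end 195 mm from the axis. Its -x axis points radially outward; clockwise motion is toward its +y. The arm's sides may be pushed.
- plunger (a joint): Plunger depth in m: 0 fully up, 0.013 fully down; the spring pushes up, 5.4 N at the top, 9.3 N at the bottom. The pin clears the ring when deeper than 0.0085. Let go between notches it stays at about 0.0083, the round-topped pin rubbing under the ring, and snaps up into the next notch as the table is turned on. Let go within about 3 mm of a notch's middle it centres itself.
- plunger_cap (a point): Centre of the flat top of the red plunger cap, 36 mm across and 12 mm thick, 96 mm above the bench when up, 83 mm fully pressed; 150 mm from the turning axis, on the index arm, moving with it and with the plunger. Pressed straight down. Its -x axis points radially outward; clockwise motion is toward its +y.
- glue: Yellow glue bottle, 60 mm across, 150 mm tall with an orange cap; origin at the centre of its underside. Bystander.
- chuck: Steel four-jaw lathe chuck lying on its back, 94 mm across, 68 mm tall, 1.9 kg; origin at the centre of its underside. Bystander.
- eggcup: Dark turned wooden egg cup, 48 mm across, 66 mm tall; origin at the centre of its underside. Bystander.

How it is judged (in metres and radians):
On the way, in this order (a step that is already met when the one before it is completed fails the run):
1. the plunger is pressed down until its pin is out of the first notch, the table still standing at it (value of joint plunger above 0.008 m and value of joint turntable between -0.1 and 0.1 rad and contact force between the fingers and plunger above 1 N), for 0.05 s.
2. the table stands at the next notch clockwise with the plunger sprung back up into it (value of joint turntable between 0.49 and 0.557 rad and value of joint plunger below 0.002 m), for 0.2 s.
At the end, for the whole second after the job is handed in: The turntable stands one notch (30 degrees, within 1.9 degrees) clockwise of where it started, at rest, and the plunger is fully up (within 2 mm), its pin in that notch (all of step 2 and velocity of joint turntable between -0.05 and 0.05 rad/s); the robot touches nothing.
It fails at once if the plunger cap or the index arm is gripped between the fingers (z of the grasp point in the frame of index_arm between -0.03 and 0.026 m and y of the grasp point in the frame of index_arm between -0.012 and 0.012 m and x of the grasp point in the frame of index_arm between -0.04 and 0.045 m and contact force between the fingers and turntable above 1 N).
It fails at once if the glue bottle is moved or knocked over (distance of glue from where it was at the start of the episode above 0.015 m or angle between glue's own z axis and vertical above 0.3 rad).
It fails at once if the chuck is moved (distance of chuck from where it was at the start of the episode above 0.015 m).
It fails at once if the egg cup is moved or knocked over (distance of eggcup from where it was at the start of the episode above 0.015 m or angle between eggcup's own z axis and vertical above 0.3 rad).
It also fails if it takes over 42 s, if anything falls off the work surface, if the arm or the gripper's body presses on something with over 40 N, if the wrist force passes 120 N, or if a joint passes its speed limit or range.

## Working session

There is one attempt and no reset: what is moved stays moved. The work goes in short steps, Python scripts to look and compute and a shell command to move; the robot and the scene stay as the last step left them, time stands still between calls to the robot, and variables do not carry over. Pictures are saved under pics/ and viewed, and the job is handed in when it is done.

```bash
mkdir -p pics
python3 - <<'E'
from cell import env
import cv2,numpy as np
s=env.state();print({k:np.round(v,3).tolist() for k,v in s.items()})
for c in("scene","top"):
    im=env.read_camera(c);cv2.imwrite(f"pics/{c}0.png",im[:,:,::-1])
    for t in ("plunger_cap","table_centre","index_arm","base","glue","chuck","eggcup"):
        print(c,t,[(np.round(d["xyz"]).tolist(),round(float(d["confidence"]),2)) for d in env.landmark_of(t,c)][:2])
E
```

```text
{'t': 0.0, 'joints': [-1.25, 0.492, 1.559, -0.0, 1.092, -0.106], 'qvel': [0.001, -0.0, 0.002, -0.0, -0.001, -0.0], 'tau': [-0.004, -61.265, -25.819, 0.069, 0.048, -0.0], 'eef_pos': [258.62, -568.651, 174.171], 'tcp_rot': [-3.14, -0.0, 0.427], 'ft_force': [-0.371, 0.944, 1.139], 'moment': [-0.026, 0.019, 0.049], 'opening': 0.998}
scene plunger_cap [([444.0, 64.0, 97.0], 0.48)]
scene table_centre [([582.0, 14.0, 98.0], 0.76)]
scene index_arm [([440.0, 64.0, 68.0], 0.78)]
scene base [([587.0, 14.0, 5.0], 0.68)]
scene glue [([610.0, 260.0, -2.0], 0.79)]
scene chuck [([361.0, -96.0, 2.0], 0.61), ([608.0, 260.0, -1.0], 0.43)]
scene eggcup [([456.0, -202.0, 1.0], 0.85)]
top plunger_cap [([444.0, 62.0, 98.0], 0.65)]
top table_centre [([587.0, 13.0, 104.0], 0.97)]
top index_arm [([440.0, 64.0, 64.0], 0.86)]
top base [([584.0, 12.0, 5.0], 0.62)]
top glue [([603.0, 264.0, -3.0], 0.72), ([446.0, 62.0, 64.0], 0.33)]
top chuck [([354.0, -96.0, -1.0], 0.91), ([581.0, 12.0, 4.0], 0.41)]
top eggcup [([453.0, -201.0, 2.0], 0.92)]
```

View pics/scene0.png

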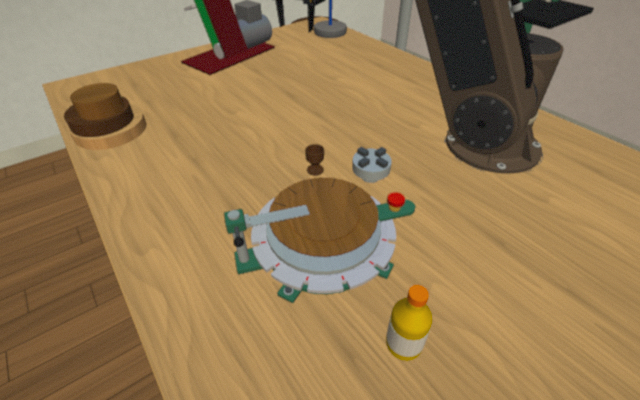

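View pics/top0.png

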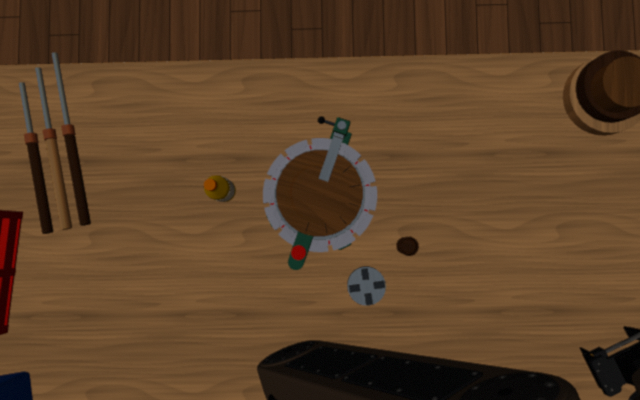

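Top view (400×640): the plunger cap is at (298,253) and the table centre at about (320,193). The chuck is at (367,286), the egg cup at (407,246) and the glue at (216,188). Clockwise takes the plunger to the left, towards +y. I'll square the tool, shut the fingers and go above the plunger at safe height.

```bash
python3 -m pendant '[0,0,0,0.0453,1, 0,0,0,0.0453,1, 0,0,0,0.0453,1, 0.15,0,0,0,1, 0.15,0,0,0,1, 0.15,0,0,0,1, 0,-0.15,0,0,1, 0,-0.15,0,0,1, 0,-0.15,0,0,1, 0,-0.15,0,0,1]'
```

```text
t: 2.05
eef_pos: [438.6, -327.1, 174.8]
tcp_rot: [3.141, -0.0, -0.0]
ft_force: [0.8, -0.7, 0.6]
opening: 0.024
```

```bash
python3 -m pendant '[0,-0.14,0,0,1, 0,-0.14,0,0,1, 0,-0.14,0,0,1, 0,-0.14,0,0,1, 0,-0.14,0,0,1, 0,-0.14,0,0,1, 0,-0.13,0,0,1, 0,0,0,0,1]'
cat > h.py <<'E'
from cell import env
import numpy as np,cv2
from scipy.spatial.transform import Rotation as R
def wray(uv,z):
    s=env.state();m=env.camera_model("wrist");T=np.eye(4);T[:3,:3]=R.from_euler("xyz",s["tcp_rot"]).as_matrix();T[:3,3]=s["eef_pos"]
    M=T@np.array(m["tool_from_camera"]);return plane(M,m,uv,z)
def fray(c,uv,z):
    m=env.camera_model(c);return plane(np.linalg.inv(np.array(m["view"])),m,uv,z)
def plane(M,m,uv,z):
    d=M[:3,:3]@np.array([(uv[0]-m["cx"])/m["fx"],(uv[1]-m["cy"])/m["fy"],1]);o=M[:3,3]
    return o+d*(z-o[2])/d[2]
E
python3 - <<'E'
from h import *
im=env.read_camera("wrist");cv2.imwrite("pics/w1.png",im[:,:,::-1])
for t in("plunger_cap","table_centre","index_arm"): print(t,[(np.round(d["xyz"],1).tolist(),round(float(d["confidence"]),2)) for d in env.landmark_of(t,"wrist")][:2])
def red(im): return ((im[:,:,0]>150)&(im[:,:,1]<60)&(im[:,:,2]<60))
n,l,st,ce=cv2.connectedComponentsWithStats(red(im).astype(np.uint8))
i=1+np.argmax(st[1:,4]);print(st[i],ce[i],wray(ce[i],96))
im=env.read_camera("top");n,l,st,ce=cv2.connectedComponentsWithStats(red(im).astype(np.uint8))
for i in range(1,n):
  if st[i,4]>15: print(st[i],ce[i],fray("top",ce[i],96))
print(env.state()["eef_pos"])
E
```

```text
t: 3.05
eef_pos: [438.5, 61.7, 174.9]
tcp_rot: [-3.141, -0.0, 0.004]
ft_force: [0.1, -0.3, 0.6]
opening: 0.008
plunger_cap [([444.7, 59.9, 93.0], 0.93)]
table_centre [([585.2, 16.9, 98.3], 0.95)]
index_arm [([440.2, 65.4, 66.9], 0.89)]
[327 170  10   9  22] [331.27272727 174.        ] [457.49651356  50.99041324  96.        ]
[438.97230993  58.00287478 174.69837869]
```

View pics/w1.png

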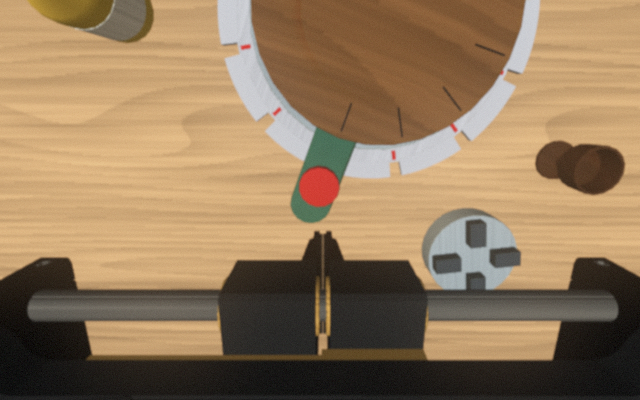

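The wrist view shows the cap at about (319,187), with the next notch clockwise at its red tick (278,111). I'll threshold the red more loosely and check how noisy the pose reading is.

Run:
```python
from h import *
a=env.state();im=env.read_camera("wrist");b=env.state()
print(a["t"],a["eef_pos"],a["tcp_rot"],b["t"],b["eef_pos"],b["joints"])
hsv=cv2.cvtColor(im,cv2.COLOR_RGB2HSV);m=(((hsv[:,:,0]<6)|(hsv[:,:,0]>174))&(hsv[:,:,1]>170)&(hsv[:,:,2]>80)).astype(np.uint8)
n,l,st,ce=cv2.connectedComponentsWithStats(m)
for i in range(1,n):
  if st[i,4]>12: z=96 if st[i,4]>300 else 50; print(st[i],ce[i],np.round(wray(ce[i],z),1))
m=env.camera_model("wrist");print(np.round(m["tool_from_camera"],3),m["fx"])
im=env.read_camera("top");hsv=cv2.cvtColor(im,cv2.COLOR_RGB2HSV);cv2.imwrite("pics/t1.png",im[100:300,200:440,::-1].repeat(3,0).repeat(3,1))
print(env.state()["eef_pos"])
```

```text
3.3 [438.97230993  58.00287478 174.69837869] [ 3.14139613e+00 -2.41605747e-05 -1.64253334e-03] 3.35 [438.97726958  57.96074875 174.72513915] [-1.79828138e-02  2.32246388e-01  1.98262673e+00 -2.20633555e-04
  9.26637517e-01  1.55493052e+00]
[ 295  168   40   39 1188] [314.35521886 186.84848485] [446.2  65.4  96. ]
[[   0.      -0.962   -0.274   77.731]
 [   1.       0.      -0.      -0.491]
 [   0.      -0.274    0.962 -209.555]
 [   0.       0.       0.       1.   ]] 340.93149827902977
[438.9780731  58.0262026 174.7084998]
```

View pics/t1.png

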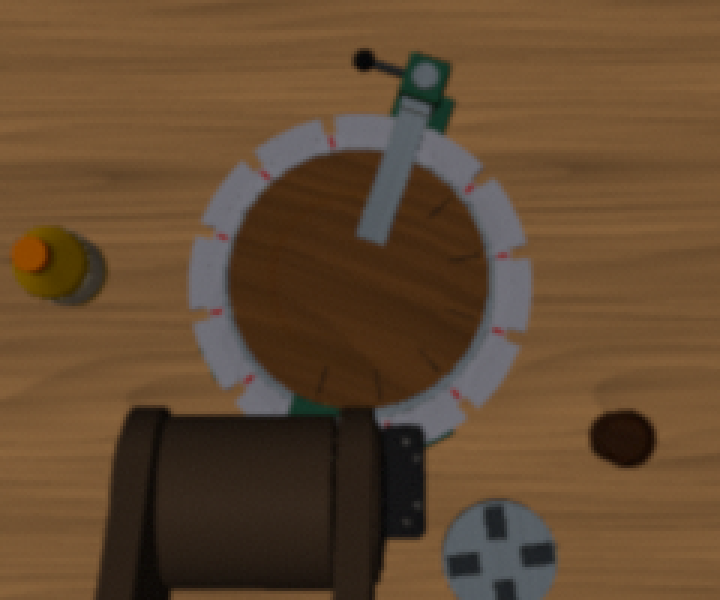

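Run:
```python
from h import *
P=[(332,142),(265,175),(223,237),(217,312),(249,379),(388,425),(456,393),(498,330),(503,256),(469,188)]
W=np.array([fray("top",((u-1)/3+200,(v-1)/3+100),50) for u,v in P])
A=np.c_[2*W[:,:2],np.ones(len(W))];s=np.linalg.lstsq(A,(W[:,:2]**2).sum(1),rcond=None)[0];c=s[:2];print(c,np.sqrt(s[2]+c@c))
a=np.degrees(np.arctan2(W[:,1]-c[1],W[:,0]-c[0]));print(a%360, (a%30))
print("expected cap", [c+150*np.array([np.cos(t),np.sin(t)]) for t in np.radians([np.median(a%30)+150,np.median(a%30)+120])])
print(wray((314.4,186.8),96))
```

```text
[586.35161556  11.78134817] 120.40398844278837
[ 10.17995256  40.20175041  70.33688545 100.51186494 130.06681275
 190.35765024 220.18674524 250.19582728 279.71477045 310.14027653] [10.17995256 10.20175041 10.33688545 10.51186494 10.06681275 10.35765024
 10.18674524 10.19582728  9.71477045 10.14027653]
expected cap [array([445.22722932,  62.61349948]), array([489.55038764, 126.36547566])]
[446.19598092  65.44564309  96.        ]
```

```bash
python3 -m pendant '[0.016,-0.0135,0,0,1, 0,0,0.08,0,1, 0,0,0.07,0,1, 0,0,0,0,1, 0,0,0,0,1, 0,0,0,0,1]'
python3 - <<'E'
from h import *
im=env.read_camera("wrist");cv2.imwrite("pics/w2.png",im[:,:,::-1])
print(env.state()["eef_pos"])
E
```

```text
t: 4.15
eef_pos: [445.9, 64.4, 115.7]
tcp_rot: [3.142, -0.002, -0.0]
ft_force: [0.7, -0.1, -0.5]
opening: 0.004
[445.78160705  64.41923219 115.60549431]
```

View pics/w2.png

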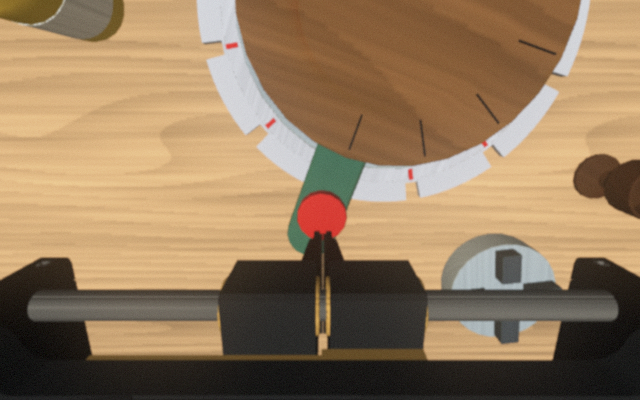

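The cap sits at (322,215), directly under the fingertips. Pressing down.

```bash
python3 -m pendant '[0,0,0.04,0,1, 0,0,0.02,0,1, 0,0,0.015,0,1, 0,0,0.009,0,1, 0,0,0,0,1, 0,0,0,0,1, 0,0,0,0,1]'
```

```text
t: 5.08
eef_pos: [445.3, 64.4, 81.3]
tcp_rot: [3.142, -0.0, -0.0]
ft_force: [0.3, 0.8, -0.3]
opening: 0.006
```

Run:
```python
from h import *
im=env.read_camera("wrist");cv2.imwrite("pics/w3.png",im[:,:,::-1])
im=env.read_camera("scene");cv2.imwrite("pics/s3.png",cv2.resize(im[140:300,220:460,::-1],None,fx=3,fy=3))
s=env.state();print(s["eef_pos"],s["ft_force"],s["tau"])
m=env.camera_model("wrist");M=np.linalg.inv(np.array(m["tool_from_camera"]))
for p in([0,0,0],[10,12,0],[-10,-12,0]):
    q=M[:3,:3]@p+M[:3,3];print(q[0]/q[2]*m["fx"]+m["cx"],q[1]/q[2]*m["fy"]+m["cy"])
```

```text
[445.31951865  64.42166663  81.24240884] [-0.29352973  0.08555265  0.73720669] [-5.44329032e-04 -4.51805878e+01 -1.69064569e+01  2.24705972e-02
 -8.11020448e-02  2.84853297e-05]
323.13843468194636 226.1522218268421
341.73786865602307 211.5882183553114
304.9915251300823 240.36188294229666
```

View pics/w3.png

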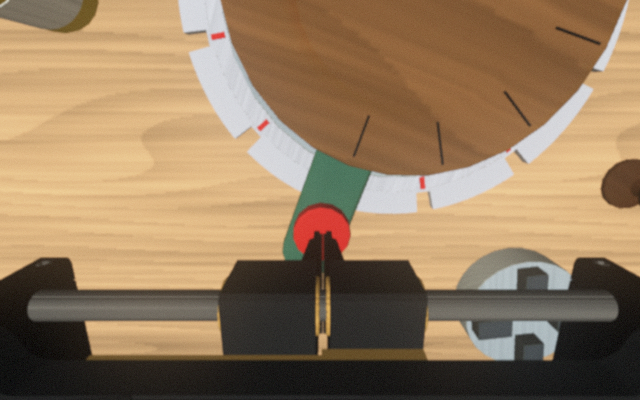

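View pics/s3.png

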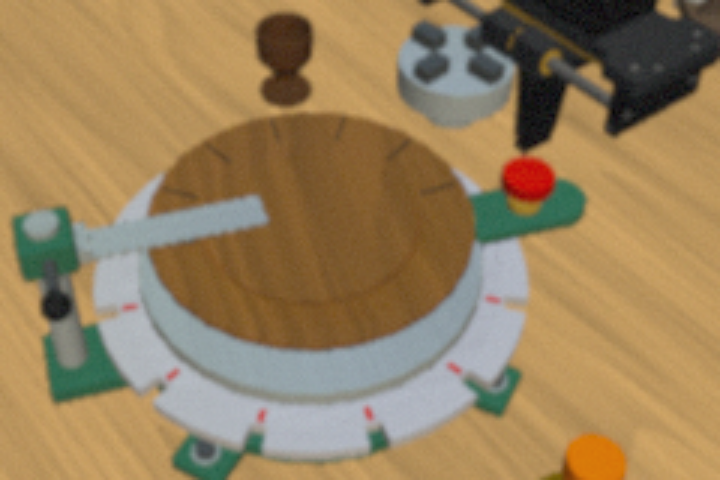

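Run:
```python
from h import *
m=env.camera_model("scene");V=np.array(m["view"])
def pr(p):
    q=V@np.r_[p,1];return np.round([((q[0]/q[2]*m["fx"]+m["cx"])-220)*3,((q[1]/q[2]*m["fy"]+m["cy"])-140)*3],1)
for z in(81,96,110,120): print(z,pr([445.3,64.4,z]),pr([420,64.4,z]))
for z in(96,): print(pr([445.3,64.4,z]))
print(pr([586,12.5,100]), "depth",(V@[445,64,96,1])[2], m["fx"],np.round(np.linalg.inv(V)[:3,3]))
hs=[np.round(d["xyz"],1) for d in env.landmark_of("plunger_cap","scene")];print(hs)
```

```text
81 [522.5 187. ] [549.5 171.8]
96 [525.3 170.4] [552.7 155.2]
110 [528.  154.6] [555.7 139.4]
120 [530. 143.] [557.9 127.8]
[525.3 170.4]
[306.7 210.8] depth 739.2538272557165 373.26790336085975 [881. 422. 596.]
[array([443.7,  63.4,  95.7])]
```

Run:
```python
from h import *
m=env.camera_model("wrist");M=np.linalg.inv(np.array(m["tool_from_camera"]))
for z in(0,-10,-20,-30,-40):
    q=M[:3,:3]@[0,0,z]+M[:3,3];q2=M[:3,:3]@[10,0,z]+M[:3,3];print(z,[round(a[1]/a[2]*m["fy"]+m["cy"],1) for a in(q,q2)])
im=cv2.imread("pics/w3.png");cv2.imwrite("pics/w3z.png",cv2.resize(im[170:320,220:420],None,fx=4,fy=4))
```

```text
0 [np.float64(226.2), np.float64(211.6)]
-10 [np.float64(231.7), np.float64(216.6)]
-20 [np.float64(237.8), np.float64(222.0)]
-30 [np.float64(244.5), np.float64(228.0)]
-40 [np.float64(252.0), np.float64(234.7)]
```

View pics/w3z.png

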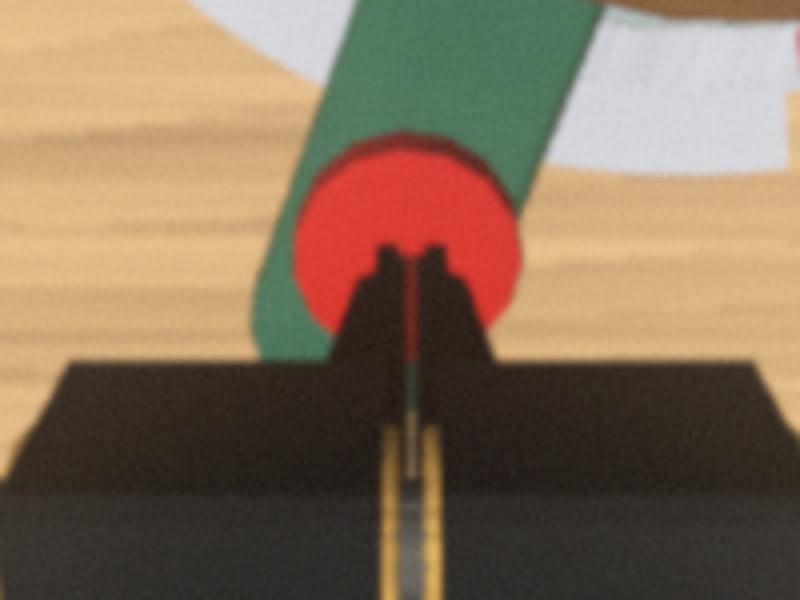

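Run:
```python
import cv2,numpy as np
from h import *
a=cv2.imread("pics/scene0.png")[150:230,360:440]
im=env.read_camera("scene")[150:230,360:440,::-1]
cv2.imwrite("pics/cmp.png",cv2.resize(np.hstack([a,im]),None,fx=5,fy=5,interpolation=cv2.INTER_CUBIC))
```

```text
(no output)
```

View pics/cmp.png

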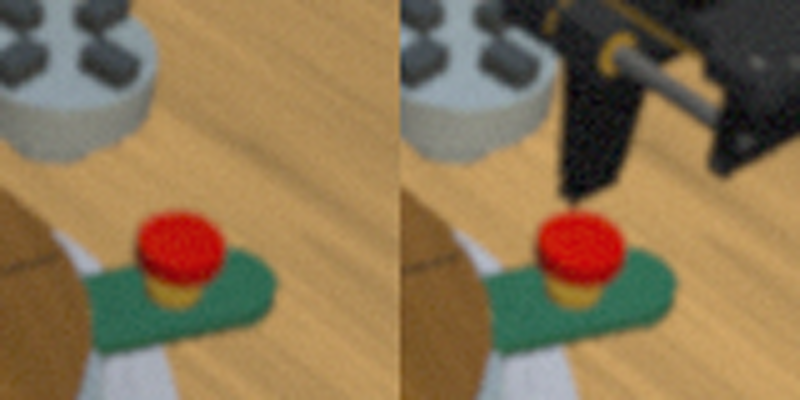

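Run:
```python
from h import *
for z in(81,96,105,110,115,120): print(z,np.round(wray((322.5,231.5),z),1),np.round(fray("scene",(395.2,189.5),z),1),np.round(fray("scene",(400,186),z),1))
```

```text
81 [441.5  64.8  81. ] [416.1  37.5  81. ] [400.2  35.4  81. ]
96 [447.3  64.8  96. ] [429.7  48.7  96. ] [414.2  46.7  96. ]
105 [450.8  64.9 105. ] [437.8  55.4 105. ] [422.6  53.5 105. ]
110 [452.7  64.9 110. ] [442.3  59.2 110. ] [427.3  57.2 110. ]
115 [454.7  64.9 115. ] [446.9  62.9 115. ] [432.  61. 115.]
120 [456.6  64.9 120. ] [451.4  66.6 120. ] [436.6  64.7 120. ]
```

Both views agree that the shut fingertips sit about 30 mm above the reported TCP. The cap at (395,200) in the scene view is still up, and there is no force. Before going any lower I'll back off and see how the tips sit when the jaws are open.

```bash
python3 -m pendant '[0,0,-0.1,0,-1, 0,0,0,0,-1, 0,0,0,0,-1, 0,0,0,0,-1, 0,0,0,0,-1, 0,0,0,0,-1]'
python3 - <<'E'
from h import *
im=env.read_camera("wrist");cv2.imwrite("pics/w4.png",im[:,:,::-1])
im=env.read_camera("scene");cv2.imwrite("pics/s4.png",cv2.resize(im[100:260,280:520,::-1],None,fx=3,fy=3,interpolation=cv2.INTER_CUBIC))
s=env.state();print(s["eef_pos"],s["ft_force"],s["opening"],env.grasp_offset)
m=env.camera_model("scene");V=np.array(m["view"])
for y in(64-47,64+47,64):
  for z in(121,140,155):
    q=V@[445,y,z,1];print(y,z,np.round([((q[0]/q[2]*m["fx"]+m["cx"])-280)*3,((q[1]/q[2]*m["fy"]+m["cy"])-100)*3]))
E
```

```text
t: 6.02
eef_pos: [445.1, 64.4, 120.8]
tcp_rot: [3.142, 0.001, -0.0]
ft_force: [0.1, 0.2, 1.3]
opening: 0.58
[445.1857934   64.42527538 120.92879201] [-0.41545068  0.42349769  0.44186098] 0.6631888065637046 18.8
17 121 [300. 224.]
17 140 [303. 202.]
17 155 [305. 184.]
111 121 [404. 301.]
111 140 [409. 278.]
111 155 [413. 260.]
64 121 [350. 261.]
64 140 [354. 239.]
64 155 [357. 220.]
```

View pics/w4.png

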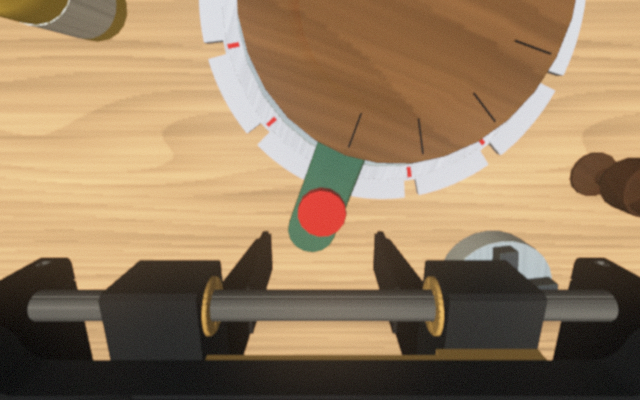

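View pics/s4.png

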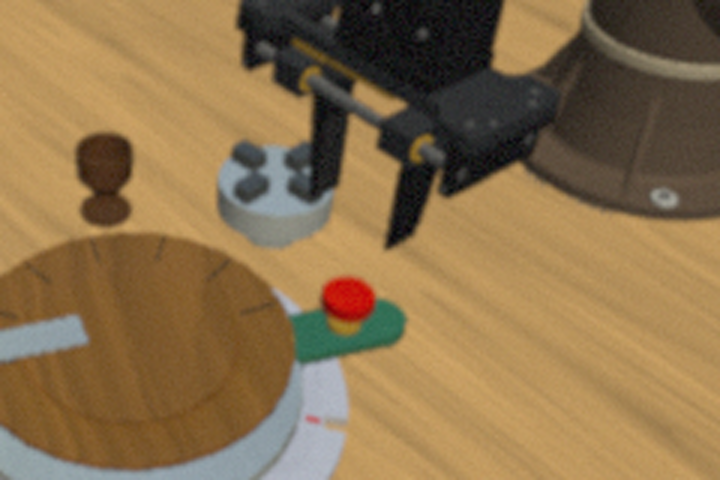

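The jaws slide on a rod, so the tips end about 32 mm above the reported TCP whatever the opening: the scene picture puts them at z≈155 while 121 is reported. I must go by the tips and the contact force. To stay clear of the grip rule either way, I'll press with only the rear finger and keep the other one well ahead of the cap.

```bash
python3 -m pendant '[0,-0.0625,0,0,-1, 0,-0.0625,0,0,-1, 0,0,0.06,0,-1, 0,0,0,0,-1, 0,0,0,0,-1]'
python3 - <<'E'
from h import *
im=env.read_camera("wrist");cv2.imwrite("pics/w5.png",cv2.resize(im[140:300,280:520,::-1],None,fx=3,fy=3,interpolation=cv2.INTER_CUBIC))
im=env.read_camera("scene");cv2.imwrite("pics/s5.png",cv2.resize(im[100:260,280:520,::-1],None,fx=3,fy=3,interpolation=cv2.INTER_CUBIC))
s=env.state();print(s["eef_pos"],s["ft_force"],s["opening"])
E
```

```text
t: 6.75
eef_pos: [445.5, 114.3, 97.6]
tcp_rot: [3.142, -0.0, -0.0]
ft_force: [0.0, 0.3, -0.1]
opening: 0.997
[445.63163669 114.24087758  97.75118511] [-0.24993395  0.68959996 -0.55850681] 0.9995883214405342
```

View pics/w5.png

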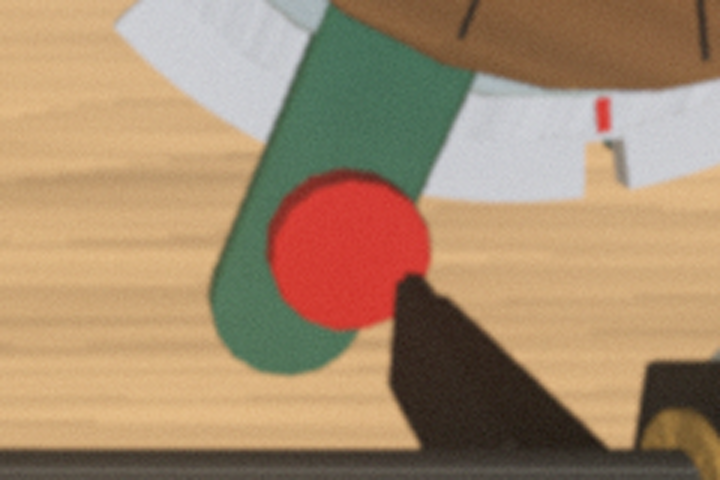

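View pics/s5.png

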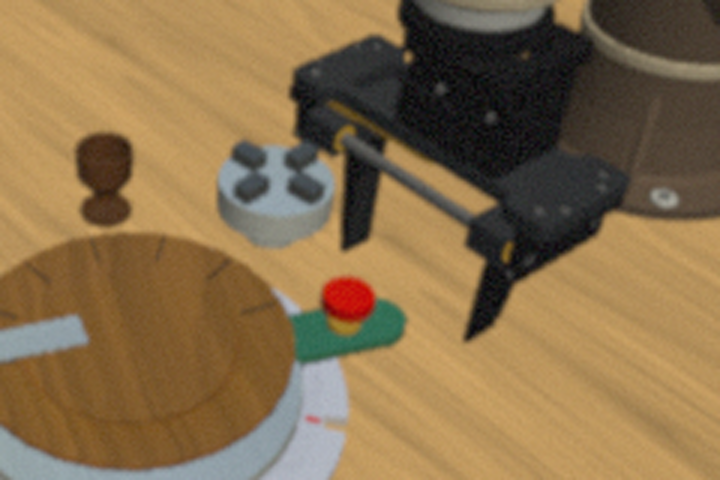

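Run:
```python
from h import *
for z in(98,120,125,130,135): print(z,np.round(wray((280+413/3,140+275/3),z),1),np.round(fray("scene",(280+348/3,100+247/3),z),1),np.round(fray("scene",(280+470/3,100+338/3),z),1))
print(wray((280+350/3,140+250/3),96))
```

```text
98 [441.9  52.2  98. ] [414.4  35.   98. ] [415.6 144.3  98. ]
120 [450.4  58.8 120. ] [435.1  52.1 120. ] [436.2 156.6 120. ]
125 [452.3  60.3 125. ] [439.7  56.  125. ] [440.8 159.3 125. ]
130 [454.3  61.8 130. ] [444.4  59.9 130. ] [445.5 162.1 130. ]
135 [456.2  63.3 135. ] [449.1  63.8 135. ] [450.2 164.9 135. ]
[446.93270425  65.89360633  96.        ]
```

```bash
python3 -m pendant '[0.002,-0.007,0,0,-1, 0,0,0.05,0,-1, 0,0,0.02,0,-1, 0,0,0.01,0,-1, 0,0,0,0,-1, 0,0,0,0,-1]'
python3 -m pendant '[0,0,0.01,0,-1, 0,0,0.005,0,-1, 0,0,0,0,-1, 0,0,0,0,-1]'
```

```text
t: 7.6
eef_pos: [446.3, 117.2, 65.5]
tcp_rot: [3.142, -0.001, -0.0]
ft_force: [0.1, 0.2, -0.2]
opening: 0.999
t: 8.1
eef_pos: [446.1, 117.2, 59.1]
tcp_rot: [3.142, 0.0, -0.0]
ft_force: [0.1, -0.5, -0.4]
opening: 1.0
```

```bash
python3 -m pendant '[0,0,0.006,0,-1, 0,0,0.004,0,-1, 0,0,0,0,-1, 0,0,0,0,-1]'
python3 - <<'E'
from h import *
im=env.read_camera("wrist");a=cv2.resize(im[140:300,300:460,::-1],None,fx=2.5,fy=2.5,interpolation=cv2.INTER_CUBIC)
im=env.read_camera("scene");b=cv2.resize(im[130:230,340:440,::-1],None,fx=4,fy=4,interpolation=cv2.INTER_CUBIC)
cv2.imwrite("pics/w6.png",np.hstack([a,b]))
s=env.state();print(s["eef_pos"],s["ft_force"],s["opening"])
E
```

```text
t: 8.6
eef_pos: [446.1, 117.2, 55.2]
tcp_rot: [3.142, -0.0, -0.0]
ft_force: [-0.9, 0.4, 5.1]
opening: 1.002
[446.12924715 117.22938743  55.20147351] [0.11130037 0.04859247 5.08911509] 1.0019962349912677
```

View pics/w6.png

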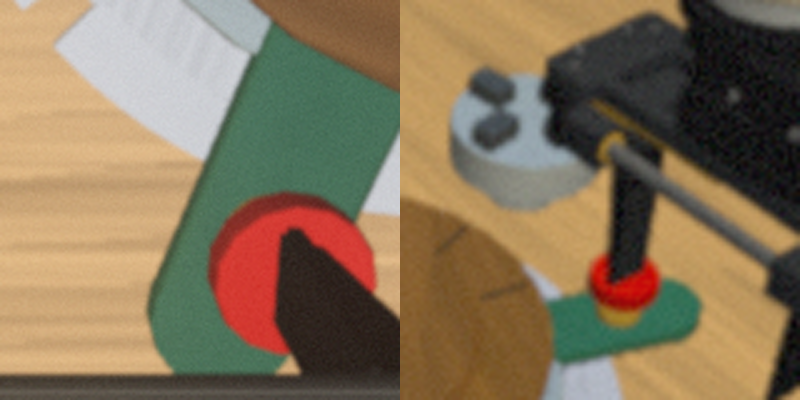

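Contact is at a reported z of about 55 (5.1 N), and the tip is on the middle of the cap. Pressing further.

```bash
python3 -m pendant '[0,0,0.01,0,-1, 0,0,0.01,0,-1, 0,0,0.008,0,-1, 0,0,0,0,-1, 0,0,0,0,-1]'
python3 -m pendant '[0,0,0.004,0,-1, 0,0,0.003,0,-1, 0,0,0,0,-1, 0,0,0,0,-1]'
```

```text
t: 9.32
eef_pos: [446.2, 117.2, 44.1]
tcp_rot: [3.142, -0.0, -0.0]
ft_force: [-2.7, -0.6, 10.2]
opening: 0.994
t: 9.82
eef_pos: [446.5, 117.3, 43.0]
tcp_rot: [3.142, -0.002, 0.0]
ft_force: [-7.7, 1.8, 35.8]
opening: 1.0
```

Run:
```python
import numpy as np
t=np.radians(np.linspace(160.2,130.2,11));p=150*np.c_[np.cos(t),np.sin(t)];d=np.diff(p,axis=0)/400
print(np.round(np.c_[d[:,0],-d[:,1]],4).tolist(), d.sum(0)*400)
```

```text
[[0.0071, -0.0183], [0.0081, -0.0179], [0.009, -0.0174], [0.0099, -0.017], [0.0108, -0.0164], [0.0116, -0.0158], [0.0124, -0.0152], [0.0132, -0.0145], [0.014, -0.0138], [0.0147, -0.0131]] [44.31346218 63.75871626]
```

```bash
python3 -m pendant '[0.0071,-0.0183,-0.001,0,-1, 0.0081,-0.0179,0,0,-1, 0.009,-0.0174,0,0,-1, 0,0,0,0,-1, 0,0,0,0,-1]'
python3 - <<'E'
from h import *
im=env.read_camera("wrist");a=cv2.resize(im[120:300,240:480,::-1],None,fx=3,fy=3,interpolation=cv2.INTER_CUBIC)
cv2.imwrite("pics/w7.png",a)
E
```

```text
t: 10.45
eef_pos: [457.3, 139.0, 43.1]
tcp_rot: [-3.141, -0.004, 0.0]
ft_force: [-1.3, 0.5, 26.3]
opening: 1.003
```

View pics/w7.png

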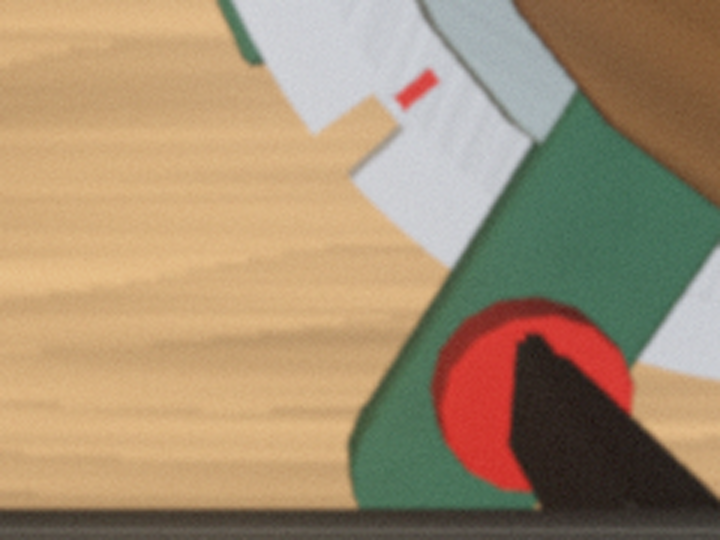

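The table is turning with the finger: the arm has come round toward the next notch (tick at crop 417,88) and the tip is still central on the cap. Continuing the arc.

```bash
python3 -m pendant '[0.0099,-0.017,0,0,-1, 0.0108,-0.0164,0,0,-1, 0.0116,-0.0158,0,0,-1, 0.0124,-0.0152,0,0,-1, 0.0132,-0.0145,0,0,-1, 0.014,-0.0138,0,0,-1, 0.0147,-0.0131,0,0,-1, 0,0,0,0,-1, 0,0,0,0,-1, 0,0,0,0,-1]'
python3 - <<'E'
from h import *
im=env.read_camera("wrist");a=cv2.resize(im[120:300,240:480,::-1],None,fx=3,fy=3,interpolation=cv2.INTER_CUBIC)
cv2.imwrite("pics/w8.png",a)
im=env.read_camera("top");cv2.imwrite("pics/t8.png",im[130:290,230:430,::-1].repeat(4,0).repeat(4,1)[:600])
for t in("plunger_cap","index_arm"):
  for c in("top","wrist"):
    print(t,c,[(np.round(d["xyz"],1).tolist(),round(float(d["confidence"]),2)) for d in env.landmark_of(t,c)][:2])
E
```

```text
t: 11.75
eef_pos: [492.1, 181.3, 43.2]
tcp_rot: [-3.141, -0.004, 0.0]
ft_force: [0.7, 0.8, 21.7]
opening: 0.999
plunger_cap top [([357.0, -96.7, 1.9], 0.47)]
plunger_cap wrist [([488.2, 126.5, 80.1], 0.57)]
index_arm top [([485.6, 126.4, 65.4], 0.59)]
index_arm wrist [([482.9, 126.9, 66.3], 0.83)]
```

View pics/w8.png

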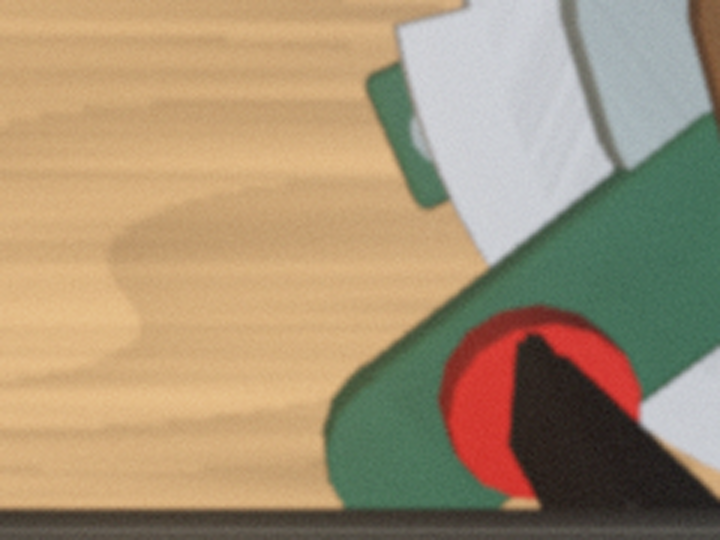

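View pics/t8.png

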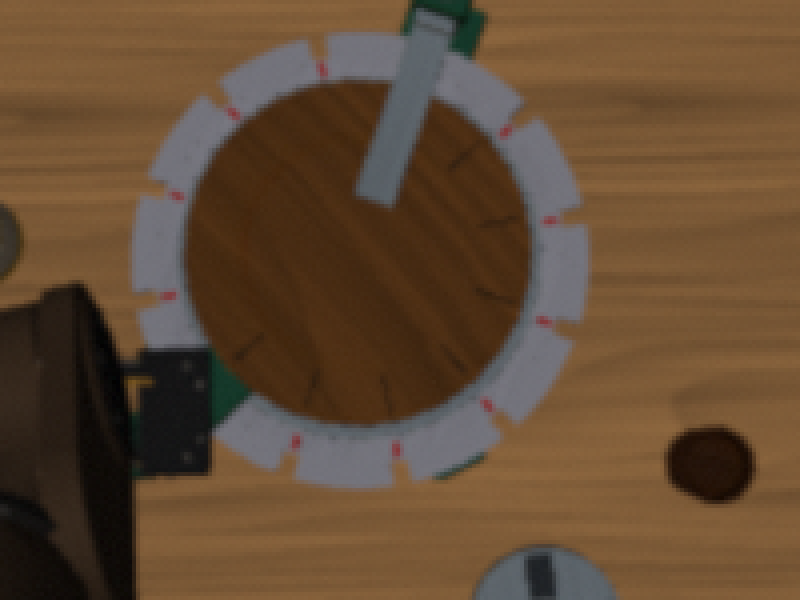

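The cap has travelled about 77–78 mm along the chord against 77.65 needed, and the landmark puts it at (488,126) against the expected (489,126). Letting it up straight and steadily.

```bash
python3 -m pendant '[0,0,-0.008,0,-1, 0,0,-0.01,0,-1, 0,0,-0.012,0,-1, 0,0,-0.01,0,-1, 0,0,0,0,-1, 0,0,0,0,-1]'
python3 - <<'E'
from h import *
im=env.read_camera("wrist");a=cv2.resize(im[140:300,300:460,::-1],None,fx=2.5,fy=2.5,interpolation=cv2.INTER_CUBIC)
im=env.read_camera("scene");b=cv2.resize(im[150:250,340:440,::-1],None,fx=4,fy=4,interpolation=cv2.INTER_CUBIC)
cv2.imwrite("pics/w9.png",np.hstack([a,b]))
E
```

```text
t: 12.8
eef_pos: [490.0, 180.9, 57.2]
tcp_rot: [3.141, 0.001, -0.0]
ft_force: [-0.1, 0.5, -0.2]
opening: 0.998
```

View pics/w9.png

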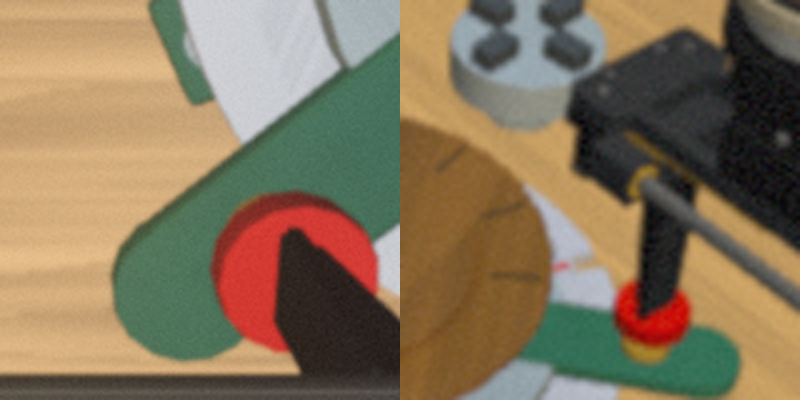

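Brass is visible under the cap again, so the plunger looks to be up. I'll retreat straight up and check from clear views.

```bash
python3 -m pendant '[0,0,-0.1,0,-1, 0,0,-0.15,0,-1, -0.05,-0.02,0,0,-1, 0,0,0,0,-1, 0,0,0,0,-1, 0,0,0,0,-1]'
python3 - <<'E'
from h import *
im=env.read_camera("wrist");cv2.imwrite("pics/w10.png",im[:,:,::-1])
im=env.read_camera("scene");a=cv2.imread("pics/scene0.png")
b=im[:,:,::-1];cv2.imwrite("pics/c10.png",cv2.resize(np.hstack([a[165:245,350:430],b[165:245,350:430]]),None,fx=5,fy=5,interpolation=cv2.INTER_CUBIC))
for c in("scene","wrist"):
  for t in("plunger_cap","index_arm","table_centre","chuck","eggcup","glue"):
    print(t,c,[(np.round(d["xyz"],1).tolist(),round(float(d["confidence"]),2)) for d in env.landmark_of(t,c)][:1])
print(env.state()["eef_pos"],env.state()["t"])
E
```

```text
t: 13.65
eef_pos: [470.4, 188.8, 156.6]
tcp_rot: [3.141, 0.002, -0.0]
ft_force: [0.4, 0.0, -0.1]
opening: 1.001
plunger_cap scene [([484.0, 127.8, 95.0], 0.7)]
index_arm scene [([482.0, 125.6, 66.9], 0.93)]
table_centre scene [([580.7, 16.8, 97.5], 0.79)]
chuck scene [([359.6, -98.8, 3.8], 0.69)]
eggcup scene [([455.3, -201.2, -1.0], 0.69)]
glue scene [([609.3, 257.5, -0.5], 0.78)]
plunger_cap wrist [([487.7, 126.9, 94.8], 0.62)]
index_arm wrist [([481.1, 130.8, 65.7], 0.61)]
table_centre wrist [([583.2, 18.1, 99.8], 0.78)]
chuck wrist [([362.3, -97.4, 1.3], 0.62)]
eggcup wrist []
glue wrist [([609.0, 263.0, 3.6], 0.77)]
[470.38600968 188.98997435 157.53433884] 14.35
```

View pics/w10.png

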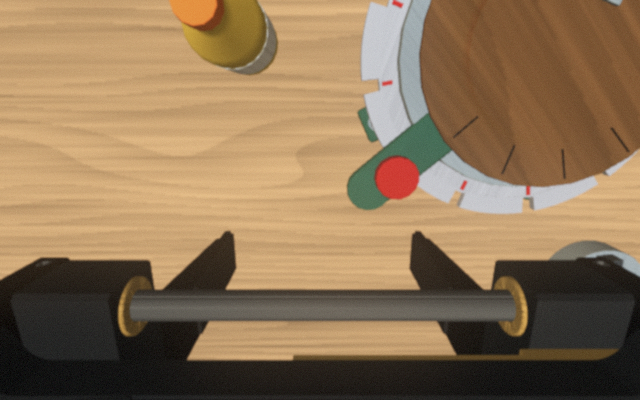

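View pics/c10.png

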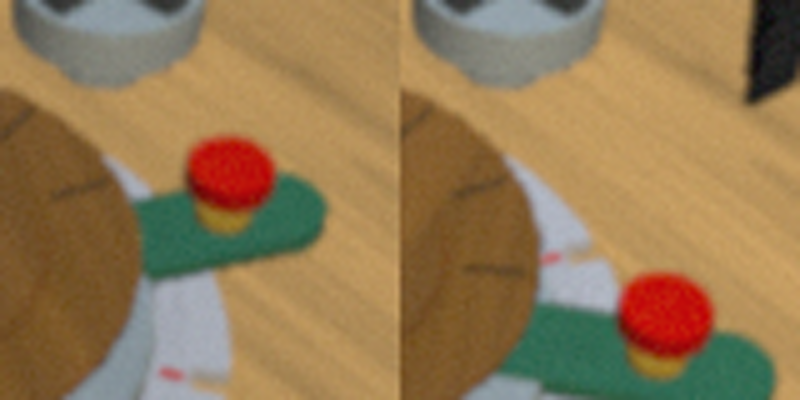

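The cap is up: it shows as much brass under it as at the start, and it is measured at z≈95 from two cameras. The robot is clear and the bystanders have not moved. Handing in.

```bash
python3 -c "
from cell import env
print(env.job_done(),env.state()['t'])"
```

```text
the job is handed in; nothing more can be done
the job is handed in; nothing more can be done
```

The table has been turned one notch clockwise and the plunger has sprung back up. I handed the job in with the clock at about 14.4 s of the 42 s allowed. No verdict is reported, so success rests on my own checks below.

**What I did:** I pressed the cap down to its stop with one open fingertip, showing 36 N at the wrist. I then swung it round the 30 degree arc under 20–26 N of downward press, let it up straight and withdrew upward.

**Last checks:**
- **Cap position:** it stands at about (488, 127), where (489.5, 126.4) was expected, measured by the wrist camera.
- **Plunger:** it is up, with the cap at z about 95 from two cameras and as much brass showing under it as at the start. So the pin should be in the notch.
- **Bystanders:** the glue, chuck and egg cup read within a few mm of their first positions, which is within the detector's error.
- **Robot:** nothing is being touched; the wrist force was about 0.

**What failed or disagreed:**
- **First press:** my first try, with the fingers shut, touched nothing. The real fingertips end above the reported TCP: about 33 mm by the pictures and about 40 mm by the height at contact. I did not resolve that difference and went by contact force instead.
- **Grip rule:** because of that offset I pressed with a single finger, which kept the grasp point well to the side of the arm.
- **Scene camera:** it read the cap about 4 mm off the wrist camera.
- **Top camera:** while the robot hid the cap, its detector took the chuck for it, so I ignored that reading.

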